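Set up the light box and hold a sample tube leaning over it

TASK

First pick up the loose light box and lower it (no dropping) onto the two pegs of its dock until it sits fully home and flat, and let go of it. Then draw the one long capped tube straight out of the rack and hold it leaning over the middle of the light box's white window for inspection: cap end up, leaned about 45 degrees from upright in any direction, its middle about 13 cm above the window. Finish while still holding it there, raised and still, clear of the light box; leave the vials and everything else on the bench where they are.

Things in the scene. Friction and masses are not known exactly. Their poses are not given: they have to be found in the camera images.
- dock_top (a point): Centre of the flat top of the dock, a fixed grey slab 170 (its x) x 100 (y) x 20 mm high; z up. Two steel pegs stand on it, 40 mm either side of this point along its x: 10 mm thick, 18 mm tall, the upper 8 mm tapering to 4 mm. The seated light box lies along the dock's x, either way round, underside on this surface, its centre 22.5 mm above this point.
- lightbox_mid (a point): Centre (half-way up) of the light box, a loose light-grey metal block 130 (its x) x 54 (y) x 45 mm high (z, up), about 0.3 kg, upright on the bench; a white window covers most of its top, 22.5 mm above this point. Underneath, 40 mm either side of centre along its x, are two holes 14 mm wide, 22 mm deep for the pegs. Grip it from above across its 54 mm width.
- tube_mid (a point): Centre (half-way along) of the long frosted plastic tube: 120 mm long, body 28 mm thick, foot tapered, ribbed grey cap 34 mm thick over the top 14 mm; about 60 g. Its z points along it to the cap. It stands loosely upright in one pocket of the rack, 45 mm deep in it, 75 mm sticking out. The body can be gripped from this point up to 46 mm above it (this point is 15 mm above the rack's top).
- rack: Fixed white block, 160 (its x) x 110 (its y) x 60 mm high, origin at the centre of its underside, z up. Six round pockets 32 mm wide and 45 mm deep in its top at x = -50, 0, +50 mm and y = -25, +25 mm; they hold the long tube and three short vials, two are empty.
- vial0_mid (a point): Centre of a short vial, 29 mm thick, 60 mm high, standing in a pocket of the rack with 15 mm sticking out above its top. Bystander.
- vial1_mid (a point): Centre of a second such vial. Bystander.
- vial2_mid (a point): Centre of a third such vial. Bystander.
- tape_mid (a point): Centre of a roll of paper tape lying flat on the bench, 76 mm across, 18 mm high. Bystander.
- jar_mid (a point): Centre of a small amber jar with a white cap standing on the bench, 54 mm across, 58 mm high. Bystander.
- dish_mid (a point): Centre of a lidded round dish lying flat on the bench, 88 mm across, 17 mm high. Bystander.
- forceps_mid (a point): Middle of a pair of steel forceps lying on the bench, 155 mm long along their x, 15 mm wide, 6 mm high. Bystander.
Mind the look-alikes: they are no part of the job. Leave any purple or red look-alike of the part that bears dock_top alone.

How it is judged:
On the way, in this order (a step that is already met when the one before it is completed fails the run):
1. the light box sits fully home on the dock's pegs and has been let go (z of lightbox_mid in the frame of dock_top between 0.018 and 0.0265 m and horizontal distance between lightbox_mid and dock_top below 0.006 m and angle between the x axis of lightbox_mid and the x axis of dock_top, either way round below 0.08 rad and angle between lightbox_mid's own z axis and vertical below 0.06 rad and contact force between the fingers and lightbox below 0.1 N), for 0.2 s.
2. the long tube is drawn clear of the rack and held by the fingers (contact force between the fingers and tube above 0.5 N and height (world z) of tube_mid above 0.13 m), for 0.2 s.
At the end, for the whole second after the job is handed in: Light box home on the dock (within 4 mm in height, 6 mm sideways, 0.08 rad), let go; tube in the fingers, still (<0.04 m/s), cap up, 32 to 58 degrees from upright, its centre within 45 mm sideways of the light box centre and 70 to 200 mm above the window, touching neither box nor rack (all of step 1 and contact force between tube and lightbox below 0.1 N and contact force between tube and rack below 0.1 N and contact force between the fingers and tube above 0.5 N and angle between tube_mid's own z axis and vertical between 0.56 and 1.01 rad and horizontal distance between tube_mid and lightbox_mid below 0.045 m and z of tube_mid in the frame of dock_top between 0.115 and 0.245 m and linear speed of tube below 0.04 m/s); the arm keeps its last pose, push and grip.
It fails at once if the light box is let go while more than 25 mm above the dock's top (dropped on the pegs) (horizontal distance between lightbox_mid and dock_top below 0.06 m and z of lightbox_mid in the frame of dock_top above 0.0475 m and contact force between the fingers and lightbox below 0.05 N).
It fails at once if a vial, the tape, the jar, the dish or the forceps is moved by more than 40 mm (distance of any of vial0_mid, vial1_mid, vial2_mid, tape_mid, jar_mid, dish_mid, forceps_mid from where it was at the start of the episode above 0.04 m).
It also fails if it takes over 58 s, if anything falls off the work surface, if the arm or the gripper's body presses on something with over 40 N, if the wrist force passes 120 N, or if a joint passes its speed limit or range.

ROBOT

A 6-joint arm with a two-finger parallel gripper is mounted at the origin on the work surface. World frame = base frame: x ahead of the robot, y to its left, z up, the work surface at z = 0. Lengths are in m, angles in rad, forces in N, time in s.
With the tool pointing down it reaches from about 0.375 to 0.9 m from the base axis. Payload 3.1 kg.
Tool frame: the origin (TCP) lies at the very end of the fingers, on their centre line; the grasp point (between the pads) lies 19 mm behind it (manip.pinch_z is the distance from the TCP to the grasp point, in m); z points along the fingers, y is the direction in which the jaws open and shut (so a half turn about z gives the same grasp; the last joint's range is limited). The gripper opens to 85 mm and grips with 20 to 120 N. Pads are 22 mm wide; open, the fingers measure 114 mm over their backs; the gripper's body (76 mm by 85 mm) begins 54 mm behind the grasp point. The pads swing forward as they close: fully open they stand 13 mm farther back than shut.
Start: joints at [0.95, 0.527, 1.433, -0, 1.181, -0.178], TCP at [0.268, 0.565, 0.231] pointing down, gripper open.
Joint ranges: [-3.08, 3.08], [-0.75, 2.2], [0.22, 2.44], [-1.43, 4.57], [0, 2.65], [-2.85, 2.85]. Speed limits (rad/s): [2.79, 2.79, 3.14, 3.14, 3.14, 3.14].

INTERFACE

Orientations are given as a unit quaternion [x, y, z, w].
In Python, from station import manip gives the robot as it stands.
- The arm moves only by the tool drive_tool, never from a script. Its argument "increments" is a list of rows, each a list of 7 numbers: the closure in counts, from 0 (fully open) to 255 (shut), then the shift along the tool's x, y, z in cm, then the turn, a rotation vector about the tool's x, y, z in rad. A call has 1 to 20 rows; each row is the pose to reach, as a shift and turn from the pose commanded when the call began, along the tool's axes at that moment; what a row does not reach only later rows make up. A row lasts 1/10 s, in which the tool goes at most 50 mm and 8.59 degrees, less where a joint would pass 70% of its speed; a pose out of reach is approached as far as the arm can. A call with a gripper value outside its range is refused whole. The fingers move at their own pace and stop on an object; "force" is the grip in N (left out, the last holds). Time passes only in rows, so rows that repeat a pose let the fingers close. It gives the time, the measured TCP pose, the force and the opening at its end, in the units of the state.
- manip.sense(): the state, without advancing time (a new reading comes with each control period).
- manip.snapshot(name): name is "scene" or "side" or "wrist"; returns the picture (420x560x3 uint8, red, green, blue); there is no depth.
- manip.camera_model(name): a dict with "mtx" (3x3 intrinsics, pixels), "k1" (the pictures are not rectified: a ray, as slopes to the right and down, at radius r is drawn at 1 + k1 r^2 times it, then the intrinsics apply), "cam_to_world" (4x4, takes a point from camera to world coordinates). Camera axes: x right, y down, z forward; pixel columns grow to the right and rows downward; lengths in m; the calibration is good to about 2 mm. A picture is of the moment at which its call begins: read the wrist's pose just before it. camera_model takes no time and is no camera call; for the wrist camera it gives the pose at the moment of the call.
- manip.sign_off(): hands the job in, once; it reports no verdict.
The state is a dict: "t": time; "q": joint angles; "qd": joint speeds; "tau": joint torques, N m; "tcp_pos": TCP position; "tool_rot": TCP orientation; "force": force on the tool from outside, world axes, zero at the start; "ft_torque": the same for the moment, N m; "finger_gap": opening from 0.0 (shut) to 1.0 (fully open).
Only numpy, scipy, OpenCV 4.12 (cv2) and the standard library are available. Lean on these libraries where they do the work, as an engineer would, in place of code of your own. Each camera call takes 0.05 s, during which the arm holds its last target. There are 200 camera calls.

## Working session

There is one attempt and no reset: what is moved stays moved. The work goes in short steps, Python scripts to look and compute and a tool call to move; the robot and the scene stay as the last step left them, time stands still between calls to the robot, and variables do not carry over. Pictures are saved under pics/ and viewed, about 8 in all and at most 12, crops included, and the job is handed in when it is done.

Besides the shell and the picture viewer there is one more tool, called after "Call:" as name(argument=value, ...), one argument or row to a line, values as JSON. drive_tool: Moves the arm, as the interface text tells. Its arguments: {"type":"object","properties":{"increments":{"type":"array","items":{"type":"array","items":{"type":"number"}}},"force":{"type":"number"}},"required":["increments"]}

```bash
ls; mkdir -p pics
python3 - <<'E'
from station import manip
import cv2, numpy as np
print(manip.sense())
for n in ("scene","side","wrist"):
    c=manip.camera_model(n); print(n,np.round(c["mtx"],1).tolist(),c["k1"],np.round(c["cam_to_world"],4).tolist())
    cv2.imwrite(f"pics/a_{n}.png",manip.snapshot(n)[:,:,::-1])
E
```

```text
pics
{'t': 0.0, 'q': array([ 9.49475951e-01,  5.28491207e-01,  1.43392215e+00, -1.33594224e-05,
        1.18139056e+00, -1.78514452e-01]), 'qd': array([-0.00155986,  0.00082065, -0.0002904 , -0.00059264, -0.00142245,
       -0.00053706]), 'tau': array([ 1.35394082e-03, -4.42354989e+01, -1.78024220e+01,  3.72542513e-05,
        8.42275622e-03,  1.10990632e-05]), 'tcp_pos': array([0.26735329, 0.56412796, 0.23031192]), 'tool_rot': array([ 2.19595940e-01,  9.75590283e-01, -1.02079345e-03, -4.24779206e-04]), 'force': array([-0.4465795 ,  0.03778932, -0.42326265]), 'ft_torque': array([ 0.0748523 ,  0.00504655, -0.03182812]), 'finger_gap': 1.0035665194106682}
scene [[461.4, 0.0, 277.7], [0.0, 461.4, 203.5], [0.0, 0.0, 1.0]] 0.017680003850868223 [[0.4053, 0.5257, -0.7479, 1.4229], [0.9142, -0.2325, 0.332, -0.4147], [0.0006, -0.8183, -0.5748, 0.7881], [0.0, 0.0, 0.0, 1.0]]
side [[381.6, 0.0, 278.1], [0.0, 381.6, 208.0], [0.0, 0.0, 1.0]] -0.04962271902513227 [[0.9589, -0.1688, 0.228, 0.3091], [-0.2829, -0.6288, 0.7243, -0.6649], [0.0211, -0.759, -0.6507, 0.6605], [0.0, 0.0, 0.0, 1.0]]
wrist [[369.2, 0.0, 282.3], [0.0, 369.2, 210.1], [0.0, 0.0, 1.0]] -0.059796239836707545 [[0.4302, 0.8696, 0.2424, 0.2059], [0.9027, -0.4135, -0.1186, 0.5933], [-0.0029, 0.2698, -0.9629, 0.3729], [0.0, 0.0, 0.0, 1.0]]
```

View pics/a_scene.png

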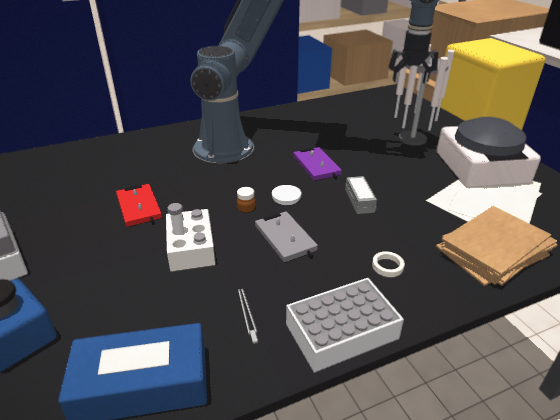

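View pics/a_side.png

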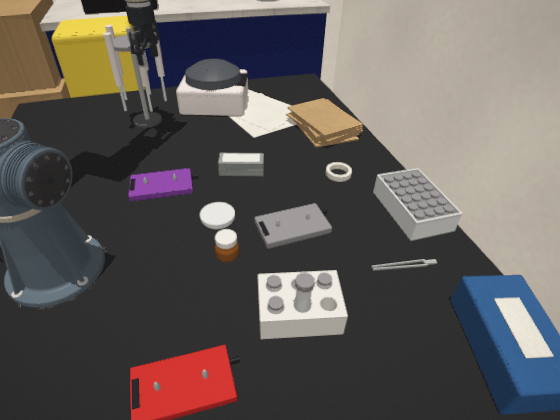

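The grey dock is at scene (286,236) and side (293,224). The light box is at scene (360,194) and side (241,164). The rack is at scene (190,240) and side (301,303), with the tube at its centre or back pocket. The red and purple docks are decoys. I'll enlarge these areas next.

```bash
python3 - <<'E'
import cv2, numpy as np
rows=[]
for n,cs in (("scene",[(335,165,64),(250,200,75),(155,195,70)]),("side",[(208,138,64),(250,190,85),(250,260,100)])):
    im=cv2.imread(f"pics/a_{n}.png"); r=[]
    for x,y,w in cs:
        c=cv2.resize(im[y:y+w*290//265,x:x+w],(265,290),interpolation=cv2.INTER_CUBIC)
        s=265/w
        for k in range(0,w,10):
            cv2.line(c,(int(k*s),0),(int(k*s),6),(0,255,255),1); cv2.line(c,(0,int(k*s)),(6,int(k*s)),(0,255,255),1)
        r.append(c)
    rows.append(np.hstack(r))
cv2.imwrite("pics/b.png",np.vstack(rows))
E
cat > h.py <<'E'
import numpy as np, cv2
from station import manip
def ray(n,uv,cam=None):
    c=cam or manip.camera_model(n); K=c["mtx"];T=c["cam_to_world"]
    d=np.array([(uv[0]-K[0,2])/K[0,0],(uv[1]-K[1,2])/K[1,1]]);s=d.copy()
    for _ in range(10): s=d/(1+c["k1"]*(s@s))
    return T[:3,3],T[:3,:3]@np.array([*s,1])
def onz(n,uv,z,cam=None):
    o,d=ray(n,uv,cam); return o+d*(z-o[2])/d[2]
def proj(n,P,cam=None):
    c=cam or manip.camera_model(n); T=c["cam_to_world"]
    p=(np.atleast_2d(P)-T[:3,3])@T[:3,:3]; s=p[:,:2]/p[:,2:]
    s=s*(1+c["k1"]*(s**2).sum(1,keepdims=True))
    return s*[c["mtx"][0,0],c["mtx"][1,1]]+[c["mtx"][0,2],c["mtx"][1,2]]
E
```

```text
(no output)
```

View pics/b.png

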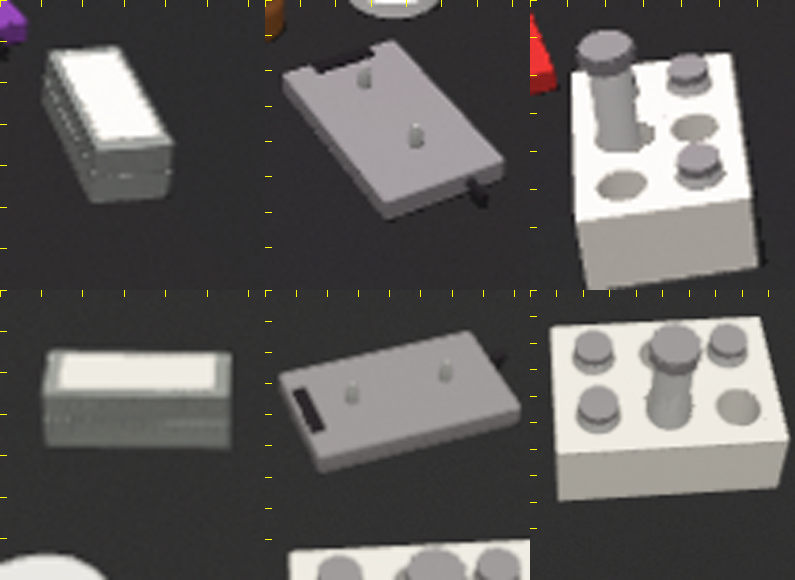

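Run:
```python
from h import *
def show(name,z,S,D):
    for n,pts in (("scene",S),("side",D)):
        P=np.array([onz(n,p,z)[:2] for p in pts]); 
        e=np.linalg.norm(np.roll(P,-1,0)-P,axis=1)*1e3
        r=cv2.minAreaRect((P*1000).astype(np.float32))
        print(name,n,np.round(P.mean(0),4),"edges",np.round(e),"ang",[round(float(np.degrees(np.arctan2(*(P[(i+1)%len(P)]-P[i])[::-1]))),1) for i in range(len(P))])
show("box",.045,[(346.6,177.6),(364.5,176.6),(376.5,199.5),(358,200.3)],[(219.4,153),(263.8,153),(263.8,162.9),(218.4,162.9)])
show("dock",.02,[(255.1,221.2),(286.8,211.3),(317.6,244.7),(284.2,258)],[(254.8,217.3),(315.7,203.1),(331.8,227.8),(267.6,245.2)])
show("pegs",.038,[(277.7,219.2),(292.7,235.9)],[(277.9,220.5),(308,214)])
show("rack",.06,[(166.1,214),(208.6,209.3),(213.1,247),(167.4,253.4)],[(257.5,274.3),(336,270.6),(347.4,316.6),(259.8,321.5)])
show("cap",.135,[(175,206)],[(305.1,278.9)])
```

```text
box scene [0.4833 0.271 ] edges [ 56. 124.  53. 123.] ang [72.1, -16.9, -109.6, 164.2]
box side [0.4847 0.2642] edges [132.  53. 130.  53.] ang [-14.7, -104.8, 165.2, 77.2]
dock scene [ 0.5558 -0.0071] edges [ 99. 165. 100. 169.] ang [93.9, 3.9, -83.4, -176.4]
dock side [ 0.5533 -0.0148] edges [168.  99. 167. 102.] ang [4.3, -87.3, -174.8, 93.1]
pegs scene [ 0.5547 -0.0081] edges [81. 81.] ang [4.5, -175.5]
pegs side [ 0.5528 -0.0145] edges [79. 79.] ang [2.5, -177.5]
rack scene [ 0.4908 -0.2472] edges [112. 159. 108. 161.] ang [77.1, -13.0, -101.5, 168.4]
rack side [ 0.4885 -0.2522] edges [160. 109. 160. 109.] ang [-12.0, -101.9, 167.9, 78.0]
cap scene [ 0.4815 -0.271 ] edges [0.] ang [0.0]
cap side [ 0.4849 -0.2745] edges [0.] ang [0.0]
```

The sizes match those given: box 130×54, dock 168×100, pegs 80 apart. The two cameras disagree by about 7 mm in y, so I'll refine with the wrist camera, dock first.

```bash
cat >> h.py <<'E'
from scipy.spatial.transform import Rotation as Ro
def down(yaw): # tool down, tool y at angle yaw (deg) in world
    y=np.array([np.cos(np.radians(yaw)),np.sin(np.radians(yaw)),0]);z=np.array([0,0,-1.])
    return np.column_stack([np.cross(y,z),y,z])
def inc(p,R=None):
    s=manip.sense();R0=Ro.from_quat(s["tool_rot"]).as_matrix()
    R=R0 if R is None else R
    return np.round(R0.T@(np.array(p)-s["tcp_pos"])*100,2).tolist()+np.round(Ro.from_matrix(R0.T@R).as_rotvec(),4).tolist()
E
python3 -c "
from h import *
print(inc([.554,-.011,.23],down(94)))"
```

```text
[-50.54, -39.7, 0.11, -0.0016, -0.0007, -0.5126]
```

Call:
drive_tool(
  increments=[
    [0,-12,-9.5,0,0,0,-0.12],
    [0,-25,-19.5,0,0,0,-0.25],
    [0,-38,-30,0,0,0,-0.38],
    [0,-50.5,-39.7,0,0,0,-0.51],
    [0,-50.5,-39.7,0,0,0,-0.51],
    [0,-50.5,-39.7,0,0,0,-0.51],
    [0,-50.5,-39.7,0,0,0,-0.51],
    [0,-50.5,-39.7,0,0,0,-0.51],
    [0,-50.5,-39.7,0,0,0,-0.51],
    [0,-50.5,-39.7,0,0,0,-0.51],
    [0,-50.5,-39.7,0,0,0,-0.51],
    [0,-50.5,-39.7,0,0,0,-0.51],
    [0,-50.5,-39.7,0,0,0,-0.51],
    [0,-50.5,-39.7,0,0,0,-0.51],
    [0,-50.5,-39.7,0,0,0,-0.51],
    [0,-50.5,-39.7,0,0,0,-0.51],
    [0,-50.5,-39.7,0,0,0,-0.51],
    [0,-50.5,-39.7,0,0,0,-0.51],
  ],
)

```text
t: 1.95
tcp_pos: [0.5533, -0.009, 0.2314]
tool_rot: [-0.035, 0.999, 0.0, -0.0]
force: [-0.1, -0.0, 0.0]
finger_gap: 1.003
```

Run:
```python
from h import *
import pickle
print(manip.sense()["tcp_pos"])
c=manip.camera_model("wrist"); im=manip.snapshot("wrist")[:,:,::-1]
cv2.imwrite("pics/w_dock.png",im); pickle.dump(c,open("w_dock.pkl","wb"))
print(inc([.484,.267,.2],down(74)))
print(proj("wrist",[[.554,-.011,.02]],c))
```

```text
[ 0.55332721 -0.00899319  0.23139882]
[5.03, 28.03, 3.15, 0.0001, -0.0002, 0.3483]
[[280.95606849 180.1932251 ]]
```

View pics/w_dock.png

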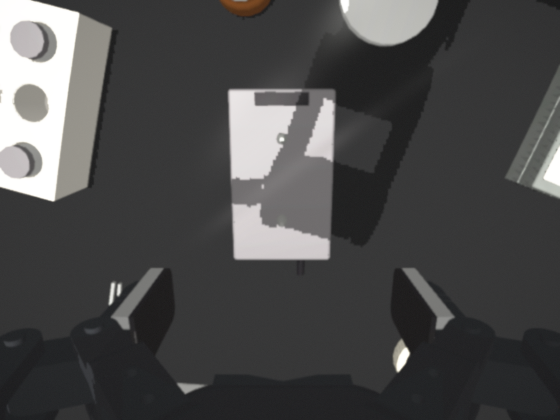

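The dock is seen squarely, with corners at about (229,90), (335,90), (330,260) and (235,260). Its pegs are at (281,138) and (281,220), and the gripper's shadow lies over it. Next is the box.

Call:
drive_tool(
  increments=[
    [0,1.2,7,0,0,0,0.09],
    [0,2.5,14,1,0,0,0.18],
    [0,3.8,21,2,0,0,0.27],
    [0,5,28,3,0,0,0.35],
    [0,5,28,3,0,0,0.35],
    [0,5,28,3,0,0,0.35],
    [0,5,28,3,0,0,0.35],
    [0,5,28,3,0,0,0.35],
    [0,5,28,3,0,0,0.35],
    [0,5,28,3,0,0,0.35],
  ],
)

```text
t: 3.0
tcp_pos: [0.4858, 0.2646, 0.2016]
tool_rot: [0.142, 0.99, -0.0, 0.0]
force: [-0.4, -0.9, -0.3]
finger_gap: 1.001
```

Run:
```python
from h import *
import pickle
c=manip.camera_model("wrist"); im=manip.snapshot("wrist")[:,:,::-1]
cv2.imwrite("pics/w_box.png",im); pickle.dump(c,open("w_box.pkl","wb"))
u,v=proj("wrist",[[.484,.267,.045]],c)[0]; print(u,v)
d=cv2.imread("pics/w_dock.png")[70:280,210:355]
x0,y0=int(u)-90,max(int(v)-130,0); b=im[y0:y0+260,x0:x0+180]; print(x0,y0)
d=cv2.resize(d,None,fx=600/210,fy=600/210,interpolation=cv2.INTER_CUBIC)
d=np.clip(d.astype(float)*1.0,0,255).astype(np.uint8)
b=cv2.resize(b,None,fx=600/b.shape[0],fy=600/b.shape[0],interpolation=cv2.INTER_CUBIC)[:, :385]
print(d.shape,b.shape); cv2.imwrite("pics/c.png",np.hstack([d,b]))
```

```text
285.3390204129854 188.9234391824784
195 58
(600, 414, 3) (600, 385, 3)
```

View pics/c.png

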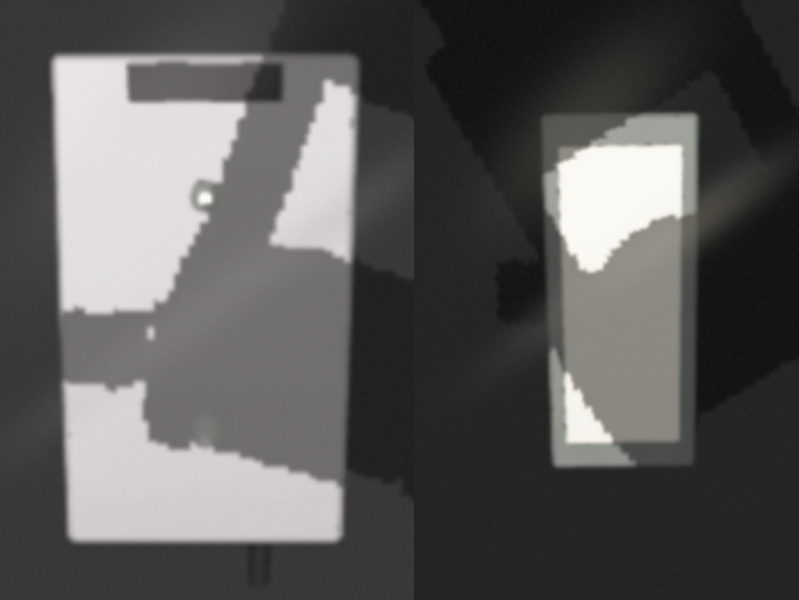

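Run:
```python
from h import *
import pickle
cd=pickle.load(open("w_dock.pkl","rb"));cb=pickle.load(open("w_box.pkl","rb"))
def rep(name,P,c,z,f,o):
    Q=np.array([onz("wrist",np.array(p)/f+o,z,c)[:2] for p in P])
    print(name,np.round(Q.mean(0),4),"edges",np.round(np.linalg.norm(np.roll(Q,-1,0)-Q,axis=1)*1e3,1),"ang",[round(float(np.degrees(np.arctan2(*(Q[(i+1)%len(Q)]-Q[i])[::-1]))),1) for i in range(len(Q))])
f=600/210;o=np.array([209.8,69.8])
rep("dock",[(52,55),(358,55),(342,541),(69,541)],cd,.02,f,o)
rep("pegs",[(203,195),(204,430)],cd,.034,f,o)
f=600/260;o=np.array([194.8-414/f,57.8])
rep("box",[(543,114),(698,114),(693,465),(555,465)],cb,.045,f,o)
rep("win",[(559,147),(682,147),(680,441),(566,441)],cb,.045,f,o)
```

```text
dock [ 0.5529 -0.0104] edges [ 98.3 168.1  99.  168.2] ang [93.9, 4.0, -86.1, -176.2]
pegs [ 0.5514 -0.011 ] edges [78.2 78.2] ang [4.0, -176.0]
box [0.4827 0.2672] edges [ 52.6 128.5  52.3 128.5] ang [73.6, -15.8, -106.4, 164.3]
win [0.4832 0.2668] edges [ 42.1 107.7  42.9 107.7] ang [73.6, -15.6, -106.4, 164.0]
```

Wrist measurements agree: dock at (0.553, -0.0107) and 4.0°, box at (0.483, 0.267) and -16°. Now I'll descend and grasp.

```bash
python3 -c "
from h import *
print(inc([.483,.267,.010],down(73.8)))"
```

```text
[0.35, 0.16, 19.16, 0.0001, 0.0005, -0.002]
```

Call:
drive_tool(
  increments=[
    [0,0.35,0.15,4,0,0,0],
    [0,0.35,0.15,8,0,0,0],
    [0,0.35,0.15,12,0,0,0],
    [0,0.35,0.15,15,0,0,0],
    [0,0.35,0.15,17,0,0,0],
    [0,0.35,0.15,18.5,0,0,0],
    [0,0.35,0.15,19.1,0,0,0],
    [0,0.35,0.15,19.1,0,0,0],
    [60,0.35,0.15,19.1,0,0,0],
    [120,0.35,0.15,19.1,0,0,0],
    [160,0.35,0.15,19.1,0,0,0],
    [160,0.35,0.15,19.1,0,0,0],
    [160,0.35,0.15,19.1,0,0,0],
    [160,0.35,0.15,19.1,0,0,0],
    [160,0.35,0.15,19.1,0,0,0],
  ],
  force=50,
)

```text
t: 4.55
tcp_pos: [0.4832, 0.2682, 0.0116]
tool_rot: [0.141, 0.99, 0.0, 0.001]
force: [0.2, -1.6, 6.2]
finger_gap: 0.626
```

```bash
python3 -c "
from h import *
s=manip.sense();print(s['force'],s['finger_gap'])
print(s['tcp_pos'],inc([.483,.267,.13],down(73.8)),inc([.553,-.0107,.13],down(94)))"
```

```text
[ 0.24516471 -1.59414535  6.23552699] 0.6257184193793821
[0.48315731 0.26822314 0.01155184] [-0.04, -0.11, -11.84, 0.001, 0.002, 0.0002] [-14.51, -24.83, -11.84, 0.0007, 0.0022, -0.3523]
```

Call:
drive_tool(
  increments=[
    [160,0,0,-1,0,0,0],
    [160,0,0,-3,0,0,0],
    [160,0,0,-6,0,0,0],
    [160,0,0,-9,0,0,0],
    [160,-2,-3,-11.5,0,0,-0.04],
    [160,-4.5,-7.5,-11.8,0,0,-0.11],
    [160,-7.5,-12.5,-11.8,0,0,-0.18],
    [160,-10.5,-17.5,-11.8,0,0,-0.25],
    [160,-12.5,-21.5,-11.8,0,0,-0.3],
    [160,-14,-24,-11.8,0,0,-0.34],
    [160,-14.5,-24.8,-11.8,0,0,-0.352],
    [160,-14.5,-24.8,-11.8,0,0,-0.352],
    [160,-14.5,-24.8,-11.8,0,0,-0.352],
    [160,-14.5,-24.8,-11.8,0,0,-0.352],
    [160,-14.5,-24.8,-11.8,0,0,-0.352],
  ],
)

```text
t: 6.05
tcp_pos: [0.5516, -0.0088, 0.1283]
tool_rot: [-0.036, 0.999, 0.0, -0.0]
force: [0.5, 0.4, -3.7]
finger_gap: 0.619
```

Run:
```python
from h import *
import pickle
s=manip.sense();print(s['tcp_pos'],s['force'],s['finger_gap'],inc([.553,-.0107,.045],down(94)))
c=manip.camera_model("wrist"); w=manip.snapshot("wrist")[:,:,::-1]; a=manip.snapshot("scene")[:,:,::-1]; b=manip.snapshot("side")[:,:,::-1]
pickle.dump(c,open("w_h.pkl","wb"))
for n,i in (("w",w),("a",a),("b",b)): cv2.imwrite(f"pics/h_{n}.png",i)
print(proj("wrist",[s['tcp_pos']+[0,0,.035]],c),proj("scene",[[.553,-.0107,.07]]),proj("side",[[.553,-.0107,.07]]))
u,v=proj("wrist",[s['tcp_pos']+[0,0,.035]],c)[0].astype(int)
W=cv2.resize(w[40:400,80:480],(400,360))
A=cv2.resize(a[150:270,220:353],(400,360),interpolation=cv2.INTER_CUBIC);B=cv2.resize(b[150:270,225:358],(400,360),interpolation=cv2.INTER_CUBIC)
W=cv2.resize(w[120:420,160:400],(400,500))[:500]
O=np.zeros((600,800,3),np.uint8);O[:300,400:]=A[:300];O[300:,400:]=B[:300];O[:500,:400]=W
cv2.imwrite("pics/d.png",O)
```

```text
[ 0.55163298 -0.00883711  0.12825053] [ 0.46922933  0.43913782 -3.65461442] 0.6194850106156299 [-0.13, -0.2, 8.32, 0.0005, -0.0009, 0.0015]
[[284.31773523 320.91402593]] [[283.95109397 217.5069017 ]] [[293.32376526 206.23823775]]
```

View pics/d.png

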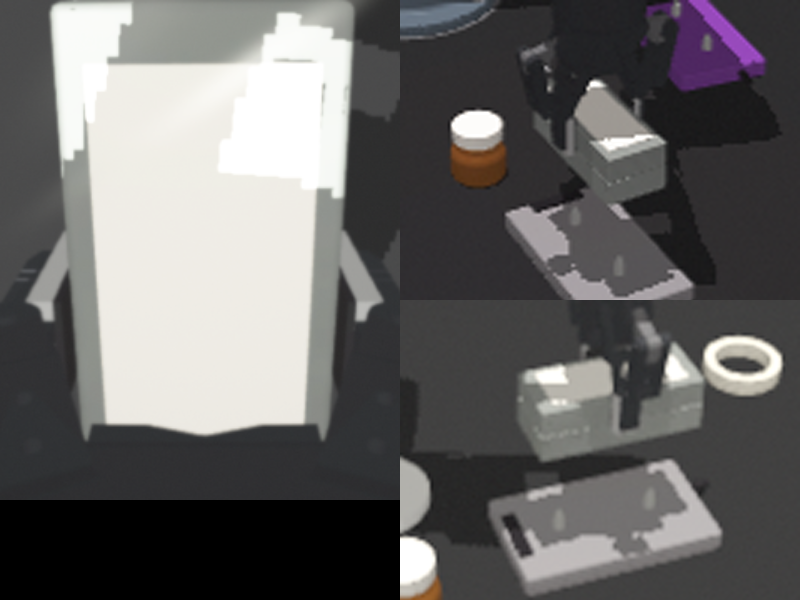

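Run:
```python
from h import *
import pickle
c=pickle.load(open("w_h.pkl","rb")); s=manip.sense(); R=Ro.from_quat(s["tool_rot"]).as_matrix()
for z in (.1587,.1617,.1647):
    E=[onz("wrist",np.array(p)/(400/240)+[159.8,119.8],z,c) for p in [(52,3),(354,3),(86,65),(322,64)]]
    L=[(R.T@(e-s["tcp_pos"])*1e3)[:2] for e in E]
    print(z,np.round(L,1).tolist(),"widths",L[1][1]-L[0][1],L[3][1]-L[2][1])
print(R[:,0],np.degrees(np.arctan2(R[1,1],R[0,1])))
```

```text
0.1587 [[64.7, -27.0], [64.6, 26.8], [53.6, -21.5], [53.7, 21.6]] widths 53.854534192863134 43.06667179988766
0.1617 [[64.8, -26.3], [64.7, 26.1], [54.0, -20.9], [54.1, 21.0]] widths 52.41222955070147 41.91328218116057
0.1647 [[64.9, -25.6], [64.8, 25.4], [54.4, -20.3], [54.5, 20.4]] widths 50.96992490853981 40.75989256243349
[-9.97498353e-01 -7.06893210e-02  2.37429815e-04] 94.05357872454576
```

The box is centred on the tool to within 0.5 mm. Lowering to just above the pegs.

Run:
```python
from h import *
print(inc([.5533,-.0105,.054],down(94)))
```

```text
[-0.11, -0.11, 7.43, 0.0001, -0.0002, 0.0009]
```

Call:
drive_tool(
  increments=[
    [160,-0.11,-0.11,2.5,0,0,0],
    [160,-0.11,-0.11,5,0,0,0],
    [160,-0.11,-0.11,6.8,0,0,0],
    [160,-0.11,-0.11,7.4,0,0,0],
    [160,-0.11,-0.11,7.4,0,0,0],
    [160,-0.11,-0.11,7.4,0,0,0],
    [160,-0.11,-0.11,7.4,0,0,0],
    [160,-0.11,-0.11,7.4,0,0,0],
  ],
)

```text
t: 7.0
tcp_pos: [0.5542, -0.0117, 0.0553]
tool_rot: [-0.035, 0.999, -0.0, 0.001]
force: [0.5, 0.4, -2.3]
finger_gap: 0.626
```

Run:
```python
from h import *
s=manip.sense();print(s['tcp_pos'],s['force'],s['ft_torque'],s['finger_gap'],inc([.5533,-.0105,.0316],down(94)))
```

```text
[ 0.55422541 -0.01167807  0.05528211] [ 0.51578116  0.43394236 -2.33482279] [ 0.00525266 -0.01523026 -0.01855784] 0.625656555412694 [0.09, 0.13, 2.37, -0.0006, 0.0019, -0.0005]
```

Call:
drive_tool(
  increments=[
    [160,0.05,0.06,0.4,0,0,0],
    [160,0.05,0.06,0.8,0,0,0],
    [160,0.05,0.06,1.0,0,0,0],
    [160,0.05,0.06,1.2,0,0,0],
    [160,0.05,0.06,1.2,0,0,0],
  ],
)

```text
t: 7.5
tcp_pos: [0.5527, -0.011, 0.0419]
tool_rot: [-0.035, 0.999, 0.0, -0.0]
force: [-0.4, -0.0, -3.9]
finger_gap: 0.624
```

The pegs have entered the holes, with no contact force. Continuing down.

Call:
drive_tool(
  increments=[
    [160,0,0,0.3,0,0,0],
    [160,0,0,0.6,0,0,0],
    [160,0,0,0.8,0,0,0],
    [160,0,0,0.9,0,0,0],
    [160,0,0,0.9,0,0,0],
  ],
)

```text
t: 8.0
tcp_pos: [0.5529, -0.011, 0.0331]
tool_rot: [-0.035, 0.999, 0.0, -0.0]
force: [-0.6, 1.1, -3.8]
finger_gap: 0.623
```

Call:
drive_tool(
  increments=[
    [160,0,0,0.1,0,0,0],
    [160,0,0,0.2,0,0,0],
    [160,0,0,0.3,0,0,0],
    [160,0,0,0.3,0,0,0],
  ],
)

```text
t: 8.4
tcp_pos: [0.5531, -0.011, 0.0316]
tool_rot: [-0.035, 0.999, -0.0, 0.0]
force: [-2.5, 0.1, 6.0]
finger_gap: 0.625
```

The contact force appeared at exactly the predicted seated height of 0.0316. Releasing and retreating.

Call:
drive_tool(
  increments=[
    [120,0,0,0.3,0,0,0],
    [60,0,0,0.2,0,0,0],
    [0,0,0,0,0,0,0],
    [0,0,0,0,0,0,0],
    [0,0,0,0,0,0,0],
    [0,0,0,0,0,0,0],
    [0,0,0,-2,0,0,0],
    [0,0,0,-5,0,0,0],
    [0,0,0,-9,0,0,0],
    [0,0,0,-14,0,0,0],
    [0,0,0,-19,0,0,0],
    [0,0,0,-20,0,0,0],
    [0,0,0,-20,0,0,0],
    [0,0,0,-20,0,0,0],
  ],
)

```text
t: 9.8
tcp_pos: [0.5518, -0.0108, 0.2289]
tool_rot: [-0.035, 0.999, 0.0, -0.001]
force: [-0.6, 0.7, -1.1]
finger_gap: 1.0
```

Run:
```python
from h import *
import pickle
s=manip.sense();print(s['tcp_pos'],s['finger_gap'])
c=manip.camera_model("wrist"); w=manip.snapshot("wrist")[:,:,::-1]; b=manip.snapshot("side")[:,:,::-1]; a=manip.snapshot("scene")[:,:,::-1]
pickle.dump(c,open("w_s.pkl","wb")); cv2.imwrite("pics/s_w.png",w)
W=cv2.resize(w[40:290,190:390],(480,600),interpolation=cv2.INTER_CUBIC)
B=cv2.resize(b[170:257,247:340],(320,300),interpolation=cv2.INTER_CUBIC)
A=cv2.resize(a[180:267,240:333],(320,300),interpolation=cv2.INTER_CUBIC)
cv2.imwrite("pics/e.png",np.hstack([W,np.vstack([A,B])]))
print(inc([.485,-.273,.26],down(78)))
```

```text
[ 0.55184178 -0.01076847  0.22892133] 1.0001572746880079
[8.47, -25.7, -3.2, 0.0008, -0.005, 0.2785]
```

View pics/e.png

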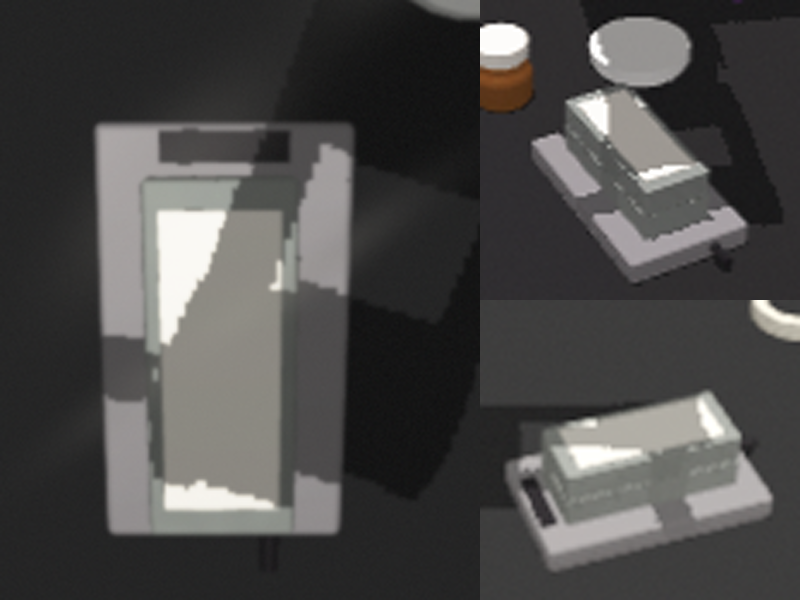

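The box sits flat and centred on the dock, and both fixed cameras agree. Next, the tube. It stands in the rack pocket (0,-25), predicted at (0.484, -0.274). I'll move over it.

Call:
drive_tool(
  increments=[
    [0,2.1,-5,-3.2,0,0,0.06],
    [0,4,-11,-3.2,0,0,0.13],
    [0,6,-17,-3.2,0,0,0.2],
    [0,7.8,-23,-3.2,0,0,0.26],
    [0,8.5,-25.7,-3.2,0,0,0.28],
    [0,8.5,-25.7,-3.2,0,0,0.28],
    [0,8.5,-25.7,-3.2,0,0,0.28],
    [0,8.5,-25.7,-3.2,0,0,0.28],
    [0,8.5,-25.7,-3.2,0,0,0.28],
  ],
)

```text
t: 10.85
tcp_pos: [0.4856, -0.2718, 0.2612]
tool_rot: [0.105, 0.994, 0.001, -0.001]
force: [-0.6, 0.7, -0.3]
finger_gap: 1.001
```

Run:
```python
from h import *
import pickle
s=manip.sense();print(s['tcp_pos'],s['q'])
c=manip.camera_model("wrist"); w=manip.snapshot("wrist")[:,:,::-1].copy()
pickle.dump(c,open("w_t.pkl","wb")); cv2.imwrite("pics/t_w.png",w)
p=proj("wrist",[[.4842,-.274,.135]],c)[0]; print(p)
cv2.drawMarker(w,tuple(int(round(x)) for x in p),(0,0,255),0,10,1)
cv2.imwrite("pics/t2.png",w)
print(inc([.4842,-.274,.08],down(78)))
```

```text
[ 0.48563819 -0.27184479  0.26121046] [-7.11335046e-01  4.01474152e-01  1.56903239e+00  4.63363622e-04
  1.17397961e+00 -2.07236246e+00]
[279.73131014 200.07759005]
[0.08, -0.29, 18.15, 0.0014, -0.0018, 0.0002]
```

View pics/t2.png

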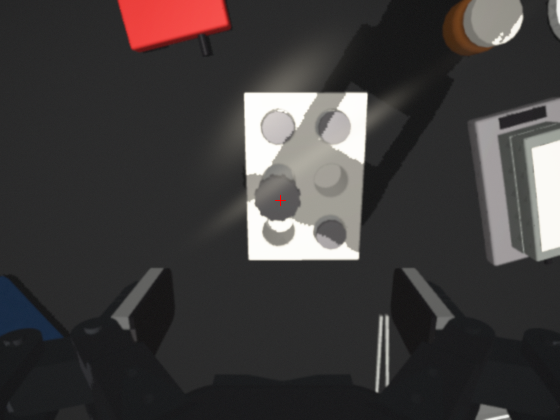

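The cap is centred at (278,198), about 1 mm from the predicted marker, and the jaws straddle it clear of the vials. Descending and gripping.

Call:
drive_tool(
  increments=[
    [0,0.1,-0.3,4,0,0,0],
    [0,0.1,-0.3,8,0,0,0],
    [0,0.1,-0.3,12,0,0,0],
    [0,0.1,-0.3,15,0,0,0],
    [0,0.1,-0.3,17,0,0,0],
    [0,0.1,-0.3,17.8,0,0,0],
    [0,0.1,-0.3,17.8,0,0,0],
    [60,0.1,-0.3,17.8,0,0,0],
    [110,0.1,-0.3,17.8,0,0,0],
    [150,0.1,-0.3,17.8,0,0,0],
    [200,0.1,-0.3,17.8,0,0,0],
    [230,0.1,-0.3,17.8,0,0,0],
    [230,0.1,-0.3,17.8,0,0,0],
    [230,0.1,-0.3,17.8,0,0,0],
    [230,0.1,-0.3,17.8,0,0,0],
    [230,0.1,-0.3,17.8,0,0,0],
  ],
  force=40,
)

```text
t: 12.5
tcp_pos: [0.4851, -0.2767, 0.0855]
tool_rot: [0.105, 0.994, -0.001, 0.001]
force: [-1.2, -0.3, 6.3]
finger_gap: 0.366
```

Run:
```python
from h import *
s=manip.sense();print(s['tcp_pos'],s['finger_gap'],s['force'])
b=manip.snapshot("side")[:,:,::-1]; a=manip.snapshot("scene")[:,:,::-1]
B=cv2.resize(b[230:340,245:355],(400,400),interpolation=cv2.INTER_CUBIC)
A=cv2.resize(a[160:270,135:245],(400,400),interpolation=cv2.INTER_CUBIC)
cv2.imwrite("pics/f.png",np.hstack([A,B]))
```

```text
[ 0.48512564 -0.27672784  0.08552064] 0.3660355731756945 [-1.1714091  -0.32575952  6.27327496]
```

View pics/f.png

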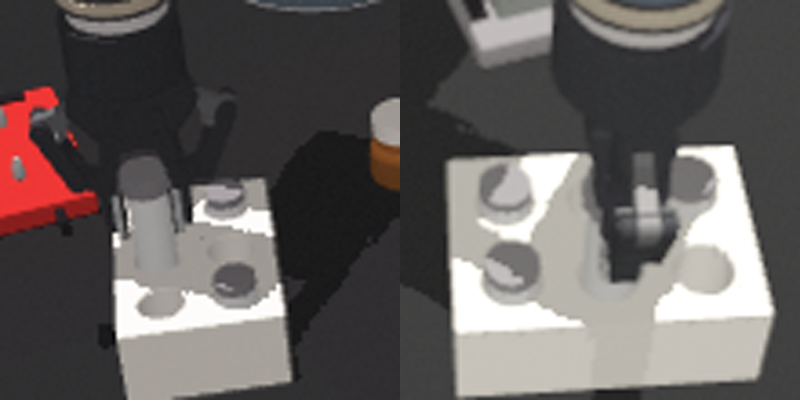

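The pads hold the body just below the cap. Drawing the tube straight up.

Call:
drive_tool(
  increments=[
    [230,0,0,-0.5,0,0,0],
    [230,0,0,-1.5,0,0,0],
    [230,0,0,-3,0,0,0],
    [230,0,0,-5,0,0,0],
    [230,0,0,-7,0,0,0],
    [230,0,0,-9,0,0,0],
    [230,0,0,-11,0,0,0],
    [230,0,0,-13,0,0,0],
    [230,0,0,-14,0,0,0],
    [230,0,0,-14,0,0,0],
    [230,0,0,-14,0,0,0],
    [230,0,0,-14,0,0,0],
  ],
)

```text
t: 13.8
tcp_pos: [0.4836, -0.2754, 0.2232]
tool_rot: [0.105, 0.994, 0.001, -0.001]
force: [-0.0, 0.1, -0.7]
finger_gap: 0.364
```

Run:
```python
from h import *
s=manip.sense();print(s['tcp_pos'],s['finger_gap'],s['force'])
R=down(94)@Ro.from_euler('y',45,degrees=True).as_matrix()
zt=R[:,2]; p=np.array([.553,-.011,.195])-.0105*zt; print(p,zt)
print(inc([.553,-.011,.23],down(94))); print(inc(p,R))
```

```text
[ 0.48363967 -0.27540658  0.22316221] 0.3636777559212321 [-0.04039009  0.08459539 -0.73626281]
[ 0.56040654 -0.01048208  0.20242462] [-0.7053843  -0.04932528 -0.70710678]
[-1.25, 27.31, -0.65, 0.0016, -0.0021, -0.2806]
[-1.97, 27.51, 2.1, 0.1117, 0.778, -0.2653]
```

Call:
drive_tool(
  increments=[
    [230,0,3,-0.7,0,0,-0.03],
    [230,-0.3,7,-0.7,0,0,-0.07],
    [230,-0.6,12,-0.7,0,0,-0.12],
    [230,-0.9,17,-0.7,0,0,-0.18],
    [230,-1.1,22,-0.7,0,0,-0.23],
    [230,-1.2,25.5,-0.7,0,0,-0.265],
    [230,-1.25,27.3,-0.7,0,0,-0.28],
    [230,-1.25,27.3,-0.7,0,0,-0.28],
    [230,-1.25,27.3,-0.7,0,0,-0.28],
  ],
)

```text
t: 14.7
tcp_pos: [0.5532, -0.0116, 0.2304]
tool_rot: [-0.035, 0.999, -0.0, -0.001]
force: [-0.7, -0.6, -1.0]
finger_gap: 0.363
```

Run:
```python
from h import *
s=manip.sense();print(s['tcp_pos'],s['finger_gap'],s['q'])
R=down(94)@Ro.from_euler('y',45,degrees=True).as_matrix()
print(inc([.5604,-.0105,.2025],R))
```

```text
[ 0.55320811 -0.01155767  0.23037881] 0.3628931128031163 [-2.22513582e-01  4.33046578e-01  1.61354897e+00 -7.18529604e-04
  1.09687347e+00 -1.86309998e+00]
[-0.73, 0.06, 2.79, -0.0002, 0.7834, 0.0003]
```

Call:
drive_tool(
  increments=[
    [230,-0.1,0.05,0,0,0.08,0],
    [230,-0.15,0.05,0.2,0,0.18,0],
    [230,-0.25,0.05,0.6,0,0.28,0],
    [230,-0.35,0.05,1.2,0,0.38,0],
    [230,-0.45,0.05,1.7,0,0.48,0],
    [230,-0.55,0.05,2.1,0,0.58,0],
    [230,-0.6,0.05,2.5,0,0.68,0],
    [230,-0.7,0.05,2.8,0,0.75,0],
    [230,-0.7,0.05,2.8,0,0.785,0],
    [230,-0.7,0.05,2.8,0,0.785,0],
    [230,-0.7,0.05,2.8,0,0.785,0],
    [230,-0.7,0.05,2.8,0,0.785,0],
    [230,-0.7,0.05,2.8,0,0.785,0],
    [230,-0.7,0.05,2.8,0,0.785,0],
    [230,-0.7,0.05,2.8,0,0.785,0],
    [230,-0.7,0.05,2.8,0,0.785,0],
  ],
)

```text
t: 16.3
tcp_pos: [0.5606, -0.0106, 0.2036]
tool_rot: [-0.032, 0.924, -0.013, -0.382]
force: [0.7, -0.8, -1.1]
finger_gap: 0.368
```

Run:
```python
from h import *
s=manip.sense();print(s['tcp_pos'],s['finger_gap'],s['force'],s['q'])
R=Ro.from_quat(s["tool_rot"]).as_matrix();print("mid",s['tcp_pos']+.0105*R[:,2],"lean",np.degrees(np.arccos(-R[2,2])))
b=manip.snapshot("side")[:,:,::-1]; a=manip.snapshot("scene")[:,:,::-1]
for n,i in (("a",a),("b",b)): cv2.imwrite(f"pics/fin_{n}.png",i)
B=cv2.resize(b[130:260,230:360],(400,400),interpolation=cv2.INTER_CUBIC)
A=cv2.resize(a[140:270,215:345],(400,400),interpolation=cv2.INTER_CUBIC)
cv2.imwrite("pics/g.png",np.hstack([A,B]))
```

```text
[ 0.56064617 -0.01059676  0.20359079] 0.36776995231458726 [ 0.72311924 -0.76548351 -1.08035329] [-0.13956392  0.84525221  1.10407951 -0.1592212   1.96122495 -1.78066482]
mid [ 0.55324635 -0.01111185  0.19615929] lean 44.94684432577677
```

View pics/g.png

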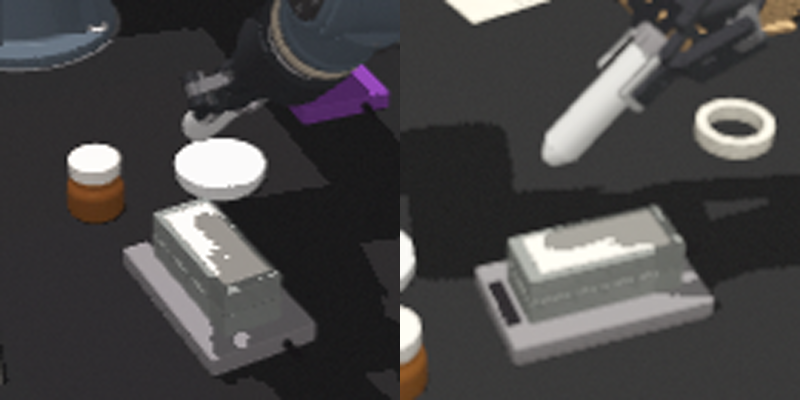

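The side view shows the tube held cap up at about 45° over the seated box. I'll check the foot position numerically and hand in.

Run:
```python
from h import *
s=manip.sense();R=Ro.from_quat(s["tool_rot"]).as_matrix();m=s['tcp_pos']+.0105*R[:,2]
print("foot pred",proj("side",[m+.06*R[:,2]]),"seen ~ (279,182)", "qd",abs(s['qd']).max(), s['t'],s['finger_gap'])
if np.abs(proj("side",[m+.06*R[:,2]])-[279,182]).max()<8 and abs(s['qd']).max()<.03: print(manip.sign_off())
```

```text
foot pred [[277.56742653 181.68746554]] seen ~ (279,182) qd 0.002353161951544192 16.4 0.36483216438067184
the job is handed in; nothing more can be done
None
```

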